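Roll a tube stub into the weld V-rest, butt it and drop the hold-down

TASK

Set up the loose tube stub for its butt weld, working with the fingertips only: roll it over the bench and up the ramp until it drops into the V, in line with the short stub already there, push it gently along the V until the two ends butt with no gap, and then tip the open hold-down arm over so that it comes down and rests on the stub. Never lift or squeeze the stub, and leave the short stub and the loose things on the bench where they are.

Things in the scene. Friction and masses are not known exactly. Their poses are not given: they have to be found in the camera images.
- fixture: Dark steel weld V-rest fixed to the bench, base 286 mm long. Origin on the bench, in the middle of its length, under the V's axis. x runs along the V to the 50 mm high end stop at x = 128 mm (at yaw 0 away from the robot); y is the way a tube is rolled in (at yaw 0 to the left); z up. 90-degree V centred on y = 0. On its +y side brackets 87 mm high stand at y = 47 to 93 mm, x = -20 and 94 mm
- ramp_foot (a point): Foot of the smooth ramp, on the bench at fixture x = -52, y = -92 mm. Ramp, crest and first part of the V reach from x = -140 to 36 mm. The ramp climbs to 14 mm at y = -36; a level crest, 14 mm high, runs on to y = -18, where the V's flank falls at 45 degrees to the groove floor, 3 mm above the bench. (A gantry beam of the room crosses above the bench at world x = 0.58 m, 0.55 m up.)
- seat (a point): Where the stub's centre must finally be: on the V's axis at fixture x = -2, y = 0, 29.4 mm above the bench (axis of any 48 mm tube in the V). The V's far flank climbs at 45 degrees to a 31 mm high shoulder (y = 36 to 44). From x = 36 to 60 mm the V is interrupted; from 60 to 128 mm it goes on, without a ramp, and carries the short stub, which a second, closed hold-down holds
- stub: Loose plain steel tube stub, 48 mm diameter, 100 mm long, about 0.34 kg, lying on the bench on the fixture's -y side, roughly parallel to the V; along the V its far end is 15 to 35 mm short of the short stub's end. Origin at its centre (24 mm above the bench); x along the tube, pointing like the fixture's x; y and z turn as it rolls. Rolls freely when pushed from the side
- short_stub: The short steel tube stub that already lies in the V against the end stop: 48 mm diameter, 80 mm long. Origin at its centre, x axis along the tube; its free end is 40 mm from the origin towards the fixture's -x. When the two stubs butt, their origins are 90 mm apart
- holddown (a joint): Hinge of the open hold-down arm (fixture x = -20 mm), rad. Pivot along the fixture's x at y = 70 mm, 69 mm up. 0: arm level towards -y, its pad resting on a stub in the V; 1.57: upright; at the start it leans back at 1.8 to 1.9, and stays so. Pushed clearly past upright (below 1.3) it sinks by its own weight on a damper and rests within about 3 s. Pushing takes 1 to 2 N
- holddown_knob (a point): Centre of the black ball (22 mm diameter) at the end of the open hold-down arm, 90 mm from its pivot; the steel arm below it is 16 mm wide (along the fixture's x) and 10 mm thick
- nozzle_a: Copper welding nozzle standing on the bench, 24 mm diameter, 32 mm high; origin at the centre of its underside. Bystander
- nozzle_b: Copper welding nozzle standing on the bench, 26 mm diameter, 32 mm high; origin at the centre of its underside. Bystander
- tape: Roll of masking tape lying flat, 96 mm diameter, 24 mm high; origin at the centre of its underside. Bystander
- pliers: Needle-nose pliers with red grips, 153 x 50 x 13 mm; origin under the middle. Bystander
- marker: Black marker pen lying on the bench, 128 x 15 x 15 mm; origin under the middle. Bystander
Mind the look-alikes: they are no part of the job. What is shaped like the stub but black or turquoise is not meant.

How it is judged:
On the way, in this order (a step that is already met when the one before it is completed fails the run):
1. the stub rolls (it has turned by about a third of a turn or more) on its way to the V (angle between stub's own z axis and vertical above 1.9 rad and y of stub in the frame of fixture below -0.01 m).
2. the stub lies in the V, butted against the short stub, while the hold-down is still open (y of stub in the frame of fixture between -0.003 and 0.003 m and height (world z) of stub below 0.0325 m and angle between the x axis of stub and the x axis of fixture, either way round below 0.04 rad and distance between stub and short_stub below 0.092 m and value of joint holddown above 1 rad), for 0.2 s.
At the end, for the whole second after the job is handed in: The stub lies at rest in the V (axis within 3 mm of the V's axis and height, parallel within 0.04 rad), its end less than 2 mm from the short stub's end (origins under 92 mm apart), and the hold-down arm rests on it (joint within 0.035 rad of 0) (y of stub in the frame of fixture between -0.003 and 0.003 m and height (world z) of stub between 0.0265 and 0.0325 m and angle between the x axis of stub and the x axis of fixture, either way round below 0.04 rad and distance between stub and short_stub below 0.092 m and value of joint holddown between -0.035 and 0.035 rad and linear speed of stub below 0.01 m/s); the robot touches nothing.
It fails at once if the stub is lifted off the bench (y of stub in the frame of fixture below -0.1 m and height (world z) of stub above 0.032 m).
It fails at once if the stub is lifted off the fixture (height (world z) of stub above 0.05 m).
It fails at once if the stub is squeezed or pressed with more than 35 N (contact force between the fingers and stub above 35 N).
It fails at once if the short stub is displaced (distance of short_stub from where it was at the start of the episode above 0.006 m).
It fails at once if a loose thing on the bench is displaced by more than 20 mm (distance of any of nozzle_a, nozzle_b, tape, pliers, marker from where it was at the start of the episode above 0.02 m).
It also fails if it takes over 58 s, if anything falls off the work surface, if the arm or the gripper's body presses on something with over 40 N, if the wrist force passes 120 N, or if a joint passes its speed limit or range.

ROBOT

A 6-joint arm with a two-finger parallel gripper is mounted at the origin on a cart in front of the work surface, level with it; the furniture and walls round the work are solid. World frame = base frame: x ahead of the robot, y to its left, z up, the work surface at z = 0. Lengths are in m, angles in rad, forces in N, time in s.
With the tool pointing down it reaches from about 0.4 to 0.825 m from the base axis. Payload 7 kg.
Tool frame: the origin (TCP) lies on the mounting face of the last link; the fingertips stand 178 mm ahead of it and the grasp point (between the pads) lies arm.grip_depth ahead of it (arm.grip_depth is the distance from the TCP to the grasp point, in m); z points along the fingers, y is the direction in which the jaws open and shut (so a half turn about z gives the same grasp; the last joint's range is limited). The gripper opens to 88 mm and grips with 3 to 60 N. Pads are 19 mm wide; open, the fingers measure 130 mm over their backs; the gripper's body (78 mm by 193 mm) begins 47 mm behind the grasp point.
Start: joints at [1.51, 0.359, 0.012, 0, -1.224, -0.288], TCP at [0.231, 0.634, 0.405] pointing down, gripper open.
Joint ranges: [-3.07, 3.07], [-1.43, 2.12], [-1.02, 1.25], [-3.03, 1.67], [-3.05, -0], [-3.03, 3.03]. Speed limits (rad/s): [2.39, 2.39, 3.01, 3.14, 3.14, 3.14].

INTERFACE

Orientations are given as [roll, pitch, yaw] about the fixed x, y, z axes, in that order (R = Rz(yaw) Ry(pitch) Rx(roll)).
In Python, from station import arm gives the robot as it stands.
- The arm moves only by the tool carry_out, never from a script. Its argument "targets" is a list that holds one entry, the list of rows, each a list of 7 numbers: the turn, a rotation vector about the tool's x, y, z in units of 8 degrees (1.0 is 8 degrees), then the shift along the tool's x, y, z in units of 2.5 cm (1.0 is 2.5 cm), then the opening, from -1 (shut) to 1 (fully open). A call has 1 to 20 rows; each row shifts and turns the commanded pose from where the row before left it, along the tool's axes as they then stand; what a row does not reach is not made up. A row lasts 1/8 s, in which the tool goes at most 62.5 mm and 10.7 degrees, less where a joint would pass 70% of its speed; a pose out of reach is approached as far as the arm can. A call with a number of a shift or a turn outside -1 to 1 is refused whole. A call with a gripper value outside its range is refused whole. The fingers move at their own pace and stop on an object; "squeeze" is the grip in N (left out, the last holds). Time passes only in rows, so rows that do not move let the fingers close. It gives the time, the measured TCP pose, the force and the opening at its end, in the units of the state.
- arm.get_state(): the state, without advancing time (a new reading comes with each control period).
- arm.grab_frame(name): name is "scene" or "top" or "wrist"; returns (picture, depth): 384x512x3 uint8, red, green, blue; 384x512 float32, m along the optical axis (not along the pixel's ray), 0 where there is no reading.
- arm.camera_model(name): a dict with "camera_matrix" (3x3 intrinsics, pixels), "world_from_camera" (4x4, takes a point from camera to world coordinates). Camera axes: x right, y down, z forward; pixel columns grow to the right and rows downward; lengths in m; the calibration is good to about 2 mm. A picture is of the moment at which its call begins: read the wrist's pose just before it. camera_model takes no time and is no camera call; for the wrist camera it gives the pose at the moment of the call.
- arm.job_done(): hands the job in, once; it reports no verdict.
Trained networks look in the newest picture that a camera, given by its name, has taken for a name from the list of things; names that differ only in an ending like _2 or _b are one class to them, and where a whole thing is asked for, a point or a joint stands for the part that bears it (a point fixed in the world has none). Each returns a list of dicts, best first, with "conf" (0 to 1); they miss things now and then, are a little off and sometimes report something else, mostly with a low value. They report only what shows in the picture. A call takes as long as a camera call. They do not tell look-alikes from the thing itself.
- arm.spot_in(camera, query): "point" ([row, column] in pixels, amid what is visible of it).
- arm.landmark_of(camera, query): "point" ([row, column] in pixels: a listed point, or the origin of a listed thing).
The state is a dict: "t": time; "q": joint angles; "qd": joint speeds; "joint_efforts": joint torques, N m; "eef_pos": TCP position; "ee_rot": TCP orientation; "force": force on the tool from outside, world axes, zero at the start; "moment": the same for the moment, N m; "width": finger opening in m.
Only numpy, scipy, OpenCV 4.12 (cv2) and the standard library are available. Lean on these libraries where they do the work, as an engineer would, in place of code of your own. Each camera call takes 0.05 s, during which the arm holds its last target.

## Working session

There is one attempt and no reset: what is moved stays moved. The work goes in short steps, Python scripts to look and compute and a tool call to move; the robot and the scene stay as the last step left them, time stands still between calls to the robot, and variables do not carry over. Pictures are saved under pics/ and viewed, and the job is handed in when it is done.

Besides the shell and the picture viewer there is one more tool, called as name(argument=value, ...), one argument or row to a line, values as JSON. carry_out: Moves the arm, as the interface text tells. Its arguments: {"type":"object","properties":{"targets":{"type":"array"},"squeeze":{"type":"number"}},"required":["targets"]}

```bash
mkdir -p pics; ls; cat > h.py <<'E'
import numpy as np, cv2
from station import arm
def snap(n,f):
    im,d=arm.grab_frame(n); cv2.imwrite(f'pics/{f}.png',im[:,:,::-1]); np.savez(f'pics/{f}.npz',im=im,d=d,K=arm.camera_model(n)['camera_matrix'],T=arm.camera_model(n)['world_from_camera']); return im,d
def w(f,r,c,d=None):
    z=np.load(f'pics/{f}.npz'); K=z['K'];T=z['T']
    dd=z['d'][int(round(r)),int(round(c))] if d is None else d
    p=np.array([(c-K[0,2])/K[0,0]*dd,(r-K[1,2])/K[1,1]*dd,dd,1]); return (T@p)[:3]
def cloud(f):
    z=np.load(f'pics/{f}.npz'); K=z['K'];T=z['T'];d=z['d'].astype(float)
    r,c=np.indices(d.shape); P=np.stack([(c-K[0,2])/K[0,0]*d,(r-K[1,2])/K[1,1]*d,d],-1)
    return P@T[:3,:3].T+T[:3,3], d>0
E
python3 - <<'E'
from h import *
print(arm.get_state(), arm.grip_depth)
for n in ['scene','top']:
    snap(n,n+'0')
    for q in ['fixture','ramp_foot','seat','stub','short_stub','holddown','holddown_knob','nozzle_a','tape','pliers','marker']:
        try:
            for o in arm.landmark_of(n,q)[:3]:
                print(n,q,round(o['conf'],2),np.round(o['point'],1),np.round(w(n+'0',*o['point']),3))
        except Exception as e: print(n,q,e)
E
```

```text
pics
{'t': 0.0, 'q': array([ 1.51010917e+00,  3.59383036e-01,  1.10747572e-02, -3.39366694e-04,
       -1.22411638e+00, -2.88079762e-01]), 'qd': array([-0.00035736, -0.00276224,  0.00141197,  0.00192813, -0.00064974,
        0.00079237]), 'joint_efforts': array([ 1.34705337e-03, -5.82720566e+01,  2.93057781e+01,  6.99706122e+00,
        7.29577179e-03, -1.50381425e-04]), 'eef_pos': array([0.23062336, 0.63417464, 0.4037338 ]), 'ee_rot': array([ 3.13994077e+00, -1.56790954e-04, -3.48882358e-01]), 'force': array([0.02583203, 0.45700057, 0.04328563]), 'moment': array([-0.03282557,  0.02860707, -0.01799396]), 'width': 0.08751481106598226} 0.1593
scene fixture 0.97 [190.6 220.5] [0.49  0.144 0.003]
scene ramp_foot 0.95 [214.2 222.9] [0.427 0.045 0.003]
scene seat 0.57 [188.7 213.4] [0.47  0.161 0.013]
scene stub 0.96 [228.9 341.1] [ 0.658 -0.283  0.05 ]
scene stub 0.87 [258.  272.5] [ 0.418 -0.222  0.046]
scene stub 0.56 [218.2 243.4] [ 0.448 -0.046  0.048]
scene short_stub 0.84 [174.1 238.5] [0.566 0.131 0.05 ]
scene holddown it knows: fixture, holddown_knob, marker, nozzle, pliers, ramp_
[... 594 characters left out ...]
9 -0.217  0.046]
top stub 0.87 [220.8 274. ] [ 0.459 -0.04   0.051]
top short_stub 0.68 [178.7 208. ] [0.574 0.149 0.073]
top short_stub 0.63 [227.7 239.9] [ 0.437  0.06  -0.001]
top holddown it knows: fixture, holddown_knob, marker, nozzle, pliers, ramp_foot, seat, short_stub, stub, tape
top holddown_knob 0.7 [217.9 170.4] [0.462 0.237 0.144]
top nozzle_a 0.5 [174.  243.2] [0.594 0.052 0.022]
top nozzle_a 0.45 [173.4 262.3] [ 0.597 -0.004  0.019]
top tape 0.84 [165.9 158.2] [0.616 0.307 0.002]
top tape 0.68 [207.1 210.4] [0.496 0.147 0.01 ]
top tape 0.6 [171.3 261.3] [ 0.602 -0.001  0.031]
top marker 0.59 [178.1 298.3] [ 0.587 -0.111 -0.001]
top marker 0.56 [178.3 209. ] [0.575 0.146 0.074]
```

```bash
python3 - <<'E'
import cv2
for n in ['scene0','top0']:
    im=cv2.imread(f'pics/{n}.png')[110:310,110:410] ; cv2.imwrite(f'pics/{n}_z.png',cv2.resize(im,(800,533),interpolation=cv2.INTER_CUBIC))
E
```

```text
(no output)
```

View pics/scene0_z.png

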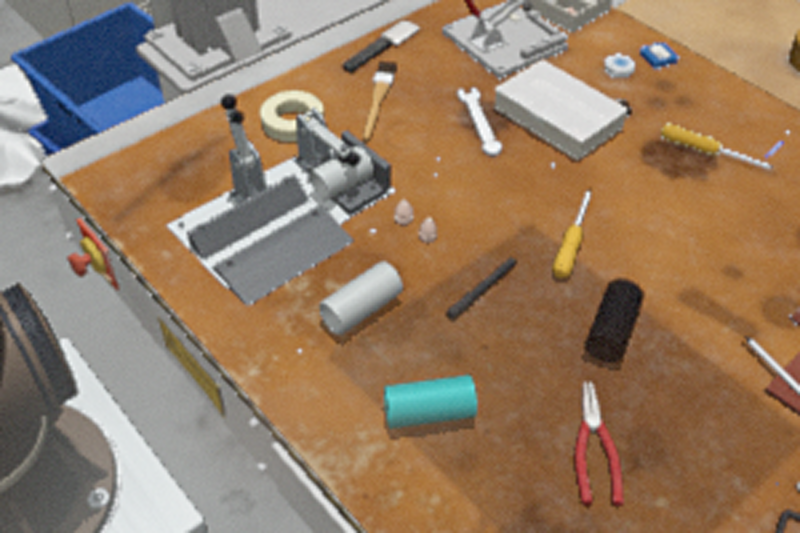

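View pics/top0_z.png

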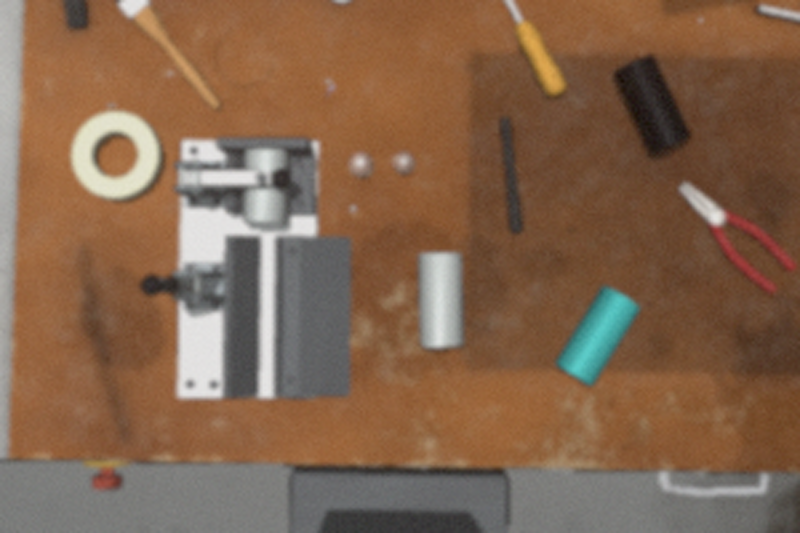

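The grey tube at top-view pixel (row 221, col 274) is the stub. The turquoise one (236,336) and the black one (148,354) are the look-alikes. The nozzles, at about (173,244) and (173,262), are near its path but farther in x. Next I'll measure exactly.

```bash
python3 - <<'E'
from h import *
for f in ['top0','scene0']:
    P,v=cloud(f); im=np.load(f'pics/{f}.npz')['im'].astype(int)
    def box(x0,x1,y0,y1,z0,z1):
        m=v&(P[...,0]>x0)&(P[...,0]<x1)&(P[...,1]>y0)&(P[...,1]<y1)&(P[...,2]>z0)&(P[...,2]<z1); return P[m]
    b=box(.3,.6,-.2,.2,-.02,.02)
    for nm,bb in [('stub',(.38,.54,-.09,0.0,.03,.06)),('short',(.54,.66,.10,.2,.035,.055))]:
        p=box(*bb); xy=p[:,:2]; c=xy.mean(0); u,s,vt=np.linalg.svd(xy-c); d=vt[0]*np.sign(vt[0][0])
        t=(xy-c)@d; n=(xy-c)@np.array([-d[1],d[0]])
        print(f,nm,len(p),c.round(4),'yaw',np.arctan2(d[1],d[0]).round(4),'ext',np.percentile(t,[1,99]).round(4),np.percentile(n,[2,98]).round(4),'zmax',np.percentile(p[:,2],[50,98]).round(4))
    # bench z
    print('bench z',np.median(box(.4,.5,-.16,-.09,-.03,.03)[:,2]))
    for y in np.arange(.03,.25,.008):
        for x in (.40,.50):
            q=box(x-.02,x+.02,y-.004,y+.004,-.02,.3)
            if len(q): print(x,round(y,3),np.median(q[:,2]).round(4),end=' | ')
        print()
    k=box(.42,.52,.2,.3,.10,.3); print('knob',k[k[:,2]>k[:,2].max()-.02].mean(0),k[:,2].max())
E
python3 - <<'E'
import cv2
im=cv2.imread('pics/top0.png')[150:270,150:300]; cv2.imwrite('pics/t_z.png',cv2.resize(im,(750,600),interpolation=cv2.INTER_CUBIC))
E
```

```text
top0 stub 554 [ 0.456  -0.0416] yaw 0.0298 ext [-0.0486  0.0485] [-0.0219  0.0218] zmax [0.0462 0.0532]
top0 short 401 [0.5897 0.1525] yaw 0.04 ext [-0.049   0.0387] [-0.0448  0.0415] zmax [0.0502 0.0548]
bench z 0.0019044838859367808
0.4 0.03 0.0011 | 0.5 0.03 0.0022 | 
0.4 0.038 0.001 | 0.5 0.038 0.0005 | 
0.4 0.046 0.0029 | 0.5 0.046 0.002 | 
0.4 0.054 0.0019 | 0.5 0.054 0.0019 | 
0.4 0.062 0.0036 | 0.5 0.062 0.0037 | 
0.4 0.07 0.005 | 0.5 0.07 0.0047 | 
0.4 0.078 0.0082 | 0.5 0.078 0.0079 | 
0.4 0.086 0.0106 | 0.5 0.086 0.0098 | 
0.4 0.094 0.0122 | 0.5 0.094 0.0122 | 
0.4 0.102 0.0125 | 0.5 0.102 0.0122 | 
0.4 0.11 0.0148 | 0.5 0.11 0.0148 | 
0.4 0.118 0.0163 | 0.5 0.118 0.015 | 
0.4 0.126 0.0162 | 0.5 0.126 0.0166 | 
0.4 0.134 0.0124 | 0.5 0.134 0.0135 | 
0.4 0.142 0.0047 | 0.5 0.142 0.0064 | 
0.4 0.15 0.0046 | 0.5 0.15 0.0053 | 
0.4 0.158 0.0064 | 0.5 0.158 0.0065 | 
0.4 0.166 0.0145 | 0.5 0.166 0.0134 | 
0.4 0.174 0.0225 | 0.5 0.174 0.0206 | 
0.4 0.182 0.0308 | 0.5 0.182 0.0289 | 
0.4 0.19 0.0325 | 0.5 0.19 0.0336 | 
0.4 0.198 0.0061 | 0.5 0.198 0.0082 | 
0.4 0.206 0.0047 | 0.
[... 885 characters left out ...]
29 | 
0.4 0.11 0.0147 | 0.5 0.11 0.0145 | 
0.4 0.118 0.015 | 0.5 0.118 0.0143 | 
0.4 0.126 0.0148 | 0.5 0.126 0.0152 | 
0.4 0.134 0.0079 | 0.5 0.134 0.0095 | 
0.4 0.142 0.0044 | 0.5 0.142 0.004 | 
0.4 0.15 0.0031 | 0.5 0.15 0.0044 | 
0.4 0.158 0.0082 | 0.5 0.158 0.0082 | 
0.4 0.166 0.0148 | 0.5 0.166 0.0143 | 
0.4 0.174 0.0234 | 0.5 0.174 0.0215 | 
0.4 0.182 0.0308 | 0.5 0.182 0.0303 | 
0.4 0.19 0.0327 | 0.5 0.19 0.0312 | 

0.5 0.206 0.0524 | 
0.4 0.214 0.0049 | 0.5 0.214 0.0391 | 
0.4 0.222 0.0037 | 0.5 0.222 0.0038 | 
0.4 0.23 0.0042 | 0.5 0.23 0.0032 | 
0.4 0.238 0.0038 | 0.5 0.238 0.0035 | 
0.4 0.246 0.0027 | 0.5 0.246 0.0034 | 
knob [0.46348573 0.23795126 0.15937451] 0.16742205397653898
```

View pics/t_z.png

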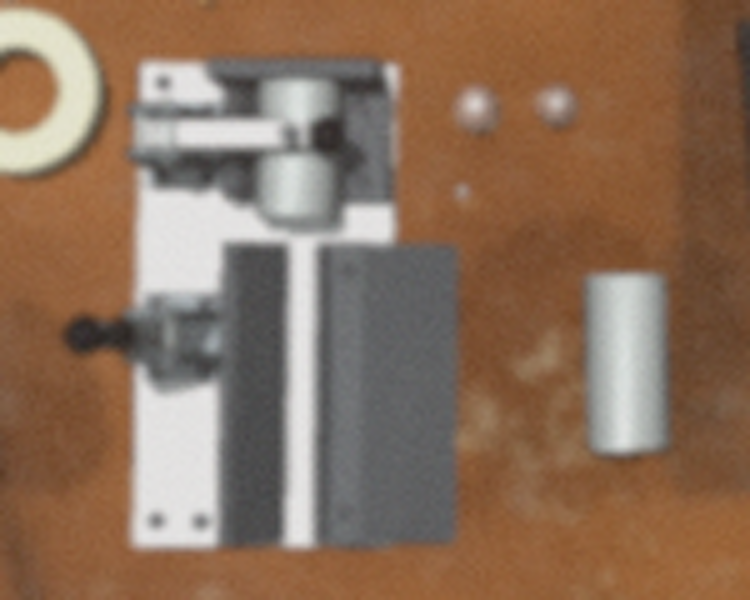

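```bash
python3 - <<'E'
from h import *
for f in ['top0','scene0']:
    P,v=cloud(f)
    def fit(x0,x1,y0,y1,z0,z1):
        m=v&(P[...,0]>x0)&(P[...,0]<x1)&(P[...,1]>y0)&(P[...,1]<y1)&(P[...,2]>z0)&(P[...,2]<z1); p=P[m]
        A=np.c_[p[:,0]-.45,p[:,2]-.015,np.ones(len(p))]; return np.linalg.lstsq(A,p[:,1],rcond=None)[0].round(4),len(p)
    print(f,'flank',fit(.36,.51,.155,.19,.009,.029),'ramp',fit(.36,.52,.06,.11,.004,.0125))
    # ramp extents in x
    m=v&(P[...,1]>.095)&(P[...,1]<.125)&(P[...,2]>.01)&(P[...,2]<.025); print('ramp x',np.percentile(P[m][:,0],[.5,1,99,99.5]).round(4))
    m=v&(P[...,1]>.13)&(P[...,1]<.165)&(P[...,2]>.045)&(P[...,2]<.06); print('short x',np.percentile(P[m][:,0],[0,.5,1,2,50,99]).round(4), np.median(P[m][:,1]))
    m=v&(P[...,1]>.1)&(P[...,1]<.18)&(P[...,0]<.67)&(P[...,0]>.55)&(P[...,2]<.055)&(P[...,2]>.04); 
    p=P[m]; 
    for a in np.arange(.55,.67,.01):
        q=p[(p[:,0]>a)&(p[:,0]<a+.01)]
        if len(q)>4: print(round(a,3),len(q),np.percentile(q[:,1],[3,97]).round(4),q[:,2].max().round(4))
E
```

```text
top0 flank (array([0.0123, 0.9797, 0.1672]), 392) ramp (array([0.0126, 3.1213, 0.1026]), 589)
ramp x [-4.6000e-03  7.0000e-04  1.1054e+00  1.1122e+00]
short x [0.5351 0.5354 0.5355 0.5363 0.5726 0.9577] 0.14628087259259964
0.55 35 [0.1288 0.1722] 0.0548
0.56 43 [0.1296 0.1714] 0.0544
0.57 15 [0.1292 0.1714] 0.0532
0.59 35 [0.1296 0.1698] 0.0548
0.6 36 [0.1319 0.1695] 0.0549
0.61 66 [0.1061 0.1752] 0.0548
0.62 45 [0.1045 0.1781] 0.0549
scene0 flank (array([0.0058, 0.987 , 0.1661]), 300) ramp (array([0.0166, 3.7192, 0.1089]), 373)
ramp x [0.3473 0.3482 1.0869 1.0916]
short x [0.5349 0.5349 0.535  0.535  0.5723 2.0098] 0.1421863152021342
0.55 20 [0.1269 0.1618] 0.0543
0.56 21 [0.1292 0.1614] 0.0548
0.57 16 [0.1257 0.161 ] 0.0543
0.58 7 [0.1292 0.1345] 0.0476
0.59 6 [0.1266 0.1301] 0.049
0.6 19 [0.1253 0.156 ] 0.055
0.61 41 [0.1041 0.1788] 0.0549
0.62 23 [0.1022 0.1756] 0.0534
```

Measured results:
- Fixture origin is about (0.487, 0.148) with yaw about 0.012.
- Stub is at (0.456, -0.042), yaw about 0.03.
- Knob is at about (0.465, 0.242, 0.157).

I'll turn the tool so the jaws lie along the V and half close them, so both fingertips push the tube squarely. Then I'll go to the stub's -y side.

carry_out(
  targets=[
    [[0, 0, 0.963, 0, 0, 0, 0], [0, 0, 0.963, 0, 0, 0, 0], [0, 0, 0.963, 0, 0, 0, 0], [0, 0, 0.963, 0, 0, 0, 0], [0, 0, 0.963, 0, 0, 0, 0], [0, 0, 0.963, 0, 0, 0, 0], [0, 0, 0.963, 0, 0, 0, 0], [0, 0, 0.963, 0, 0, 0, 0], [0, 0, 0.963, 0, 0, 0, 0], [0, 0, 0, 1, -0.787, 0, 0], [0, 0, 0, 1, -0.787, 0, 0], [0, 0, 0, 1, -0.787, 0, 0], [0, 0, 0, 1, -0.787, 0, 0], [0, 0, 0, 1, -0.787, 0, 0], [0, 0, 0, 1, -0.787, 0, 0], [0, 0, 0, 1, -0.787, 0, 0], [0, 0, 0, 1, -0.787, 0, 0], [0, 0, 0, 1, -0.787, 0, 0], [0, 0, 0, 1, -0.787, 0, 0], [0, 0, 0, 1, -0.787, 0, 0]],
  ],
)

```text
t: 3.6
eef_pos: [0.4512, 0.36, 0.405]
ee_rot: [-3.141, 0.0, -1.559]
force: [0.0, 0.3, 0.3]
width: 0.0441
```

carry_out(
  targets=[
    [[0, 0, 0, 0.985, 0, 0, 0], [0, 0, 0, 0.985, 0, 0, 0], [0, 0, 0, 0.985, 0, 0, 0], [0, 0, 0, 0.985, 0, 0, 0], [0, 0, 0, 0.985, 0, 0, 0], [0, 0, 0, 0.985, 0, 0, 0], [0, 0, 0, 0.985, 0, 0, 0], [0, 0, 0, 0.985, 0, 0, 0], [0, 0, 0, 0.985, 0, 0, 0], [0, 0, 0, 0.985, 0, 0, 0], [0, 0, 0, 0.985, 0, 0, 0], [0, 0, 0, 0.985, 0, 0, 0], [0, 0, 0, 0.985, 0, 0, 0], [0, 0, 0, 0.985, 0, 0, 0], [0, 0, 0, 0.985, 0, 0, 0], [0, 0, 0, 0.985, 0, 0, 0], [0, 0, 0, 0.985, 0, 0, 0], [0, 0, 0, 0.985, 0, 0, 0], [0, 0, 0, 0.985, 0, 0, 0], [0, 0, 0, 0, 0, 0, 0]],
  ],
)

```text
t: 6.1
eef_pos: [0.4554, -0.1077, 0.4045]
ee_rot: [3.141, -0.0, -1.561]
force: [0.2, 0.3, -0.6]
width: 0.0441
```

```bash
python3 - <<'E'
from h import *
print(arm.get_state()['eef_pos'])
snap('wrist','w1')
P,v=cloud('w1')
m=v&(P[...,0]>.38)&(P[...,0]<.54)&(P[...,1]>-.09)&(P[...,1]<0.02)&(P[...,2]>.03)&(P[...,2]<.06)
p=P[m]; print(len(p), p.mean(0), p.min(0),p.max(0))
E
```

```text
[ 0.45542931 -0.10767516  0.40450839]
2167 [ 0.45618708 -0.04915891  0.04314413] [ 0.40658373 -0.06829687  0.03006764] [ 0.50669231 -0.01988205  0.0502739 ]
```

View pics/w1.png

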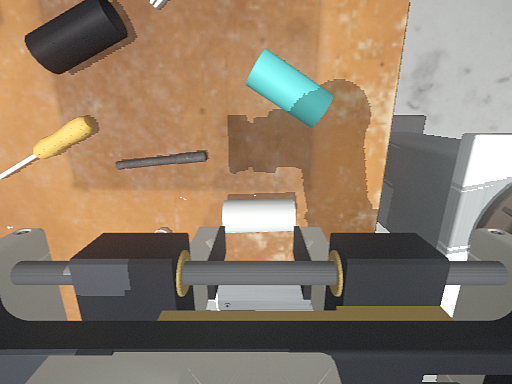

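The wrist view shows the grey stub ahead of the open fingers, at rows 197-232, cols 222-295. The turquoise tube is well clear behind. Lowering now.

carry_out(
  targets=[
    [[0, 0, 0, 0, 0, 0.918, 0], [0, 0, 0, 0, 0, 0.918, 0], [0, 0, 0, 0, 0, 0.918, 0], [0, 0, 0, 0, 0, 0.918, 0], [0, 0, 0, 0, 0, 0.918, 0], [0, 0, 0, 0, 0, 0.918, 0], [0, 0, 0, 0, 0, 0.918, 0], [0, 0, 0, 0, 0, 0.918, 0], [0, 0, 0, 0, 0, 0.9, 0], [0, 0, 0, 0, 0, 0, 0], [0, 0, 0, 0, 0, 0, 0]],
  ],
)

```text
t: 7.52
eef_pos: [0.4563, -0.1057, 0.1992]
ee_rot: [-3.141, -0.0, -1.558]
force: [1.0, 0.6, -0.8]
width: 0.0438
```

carry_out(
  targets=[
    [[0, 0, 0, -0.2, 0, 0, 0], [0, 0, 0, -0.2, 0, 0, 0], [0, 0, 0, -0.2, 0, 0, 0], [0, 0, 0, -0.2, 0, 0, 0], [0, 0, 0, -0.2, 0, 0, 0], [0, 0, 0, -0.2, 0, 0, 0], [0, 0, 0, -0.2, 0, 0, 0], [0, 0, 0, -0.2, 0, 0, 0], [0, 0, 0, -0.2, 0, 0, 0], [0, 0, 0, -0.2, 0, 0, 0], [0, 0, 0, -0.2, 0, 0, 0], [0, 0, 0, -0.2, 0, 0, 0], [0, 0, 0, -0.2, 0, 0, 0], [0, 0, 0, -0.2, 0, 0, 0], [0, 0, 0, -0.2, 0, 0, 0], [0, 0, 0, -0.2, 0, 0, 0], [0, 0, 0, -0.2, 0, 0, 0], [0, 0, 0, -0.2, 0, 0, 0], [0, 0, 0, -0.2, 0, 0, 0], [0, 0, 0, -0.2, 0, 0, 0]],
  ],
)

```text
t: 10.02
eef_pos: [0.4547, -0.0056, 0.1986]
ee_rot: [3.142, -0.0, -1.559]
force: [-0.1, 0.0, -0.1]
width: 0.0437
```

```bash
python3 - <<'E'
from h import *
s=arm.get_state();print(s['eef_pos'],s['force'])
snap('scene','s2');snap('wrist','w2')
a=cv2.imread('pics/s2.png')[130:290,130:370];cv2.imwrite('pics/s2z.png',cv2.resize(a,(780,520),interpolation=cv2.INTER_CUBIC))
E
```

```text
[ 0.45471951 -0.005585    0.19856066] [-0.10489748  0.00024434 -0.06884587]
```

View pics/s2z.png

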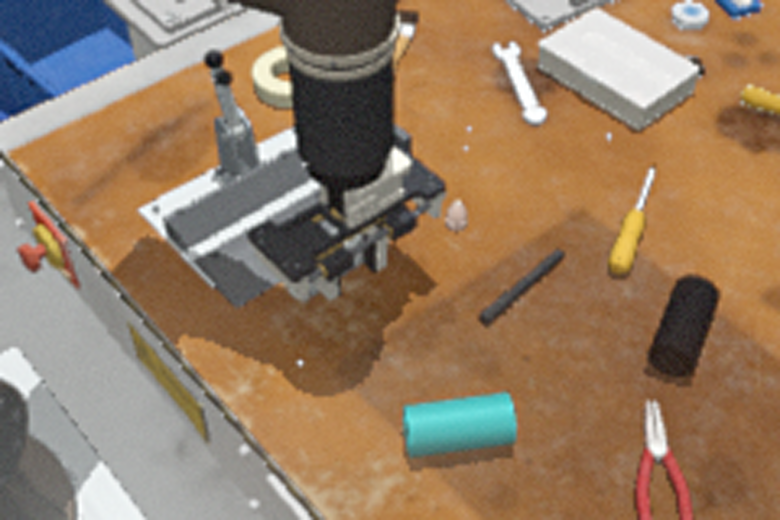

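View pics/w2.png

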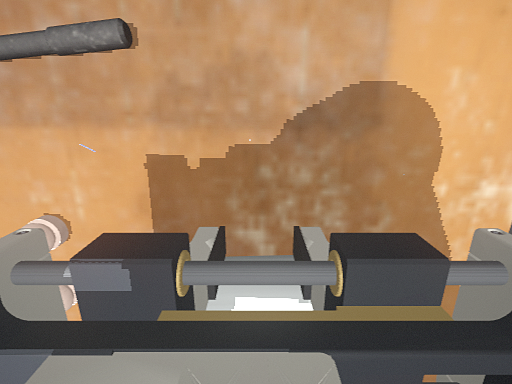

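carry_out(
  targets=[
    [[0, 0, 0, -0.18, 0, 0, 0], [0, 0, 0, -0.18, 0, 0, 0], [0, 0, 0, -0.18, 0, 0, 0], [0, 0, 0, -0.18, 0, 0, 0], [0, 0, 0, -0.18, 0, 0, 0], [0, 0, 0, -0.18, 0, 0, 0], [0, 0, 0, -0.18, 0, 0, 0], [0, 0, 0, -0.18, 0, 0, 0], [0, 0, 0, -0.18, 0, 0, 0], [0, 0, 0, -0.18, 0, 0, 0], [0, 0, 0, -0.18, 0, 0, 0], [0, 0, 0, -0.18, 0, 0, 0], [0, 0, 0, -0.18, 0, 0, 0], [0, 0, 0, -0.18, 0, 0, 0], [0, 0, 0, -0.18, 0, 0, 0], [0, 0, 0, -0.18, 0, 0, 0], [0, 0, 0, -0.18, 0, 0, 0], [0, 0, 0, -0.18, 0, 0, 0], [0, 0, 0, -0.18, 0, 0, 0]],
  ],
)

```text
t: 12.5
eef_pos: [0.4539, 0.0802, 0.1986]
ee_rot: [-3.141, 0.001, -1.559]
force: [0.1, -1.1, 0.4]
width: 0.0435
```

```bash
python3 - <<'E'
from h import *
s=arm.get_state();print(s['eef_pos'],s['force'])
snap('wrist','w3');snap('scene','s3')
E
```

```text
[0.45390238 0.0801871  0.19857688] [ 0.06595963 -1.14638856  0.43276185]
```

View pics/w3.png

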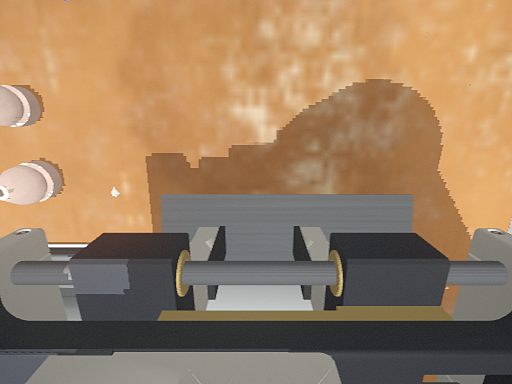

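View pics/s3.png

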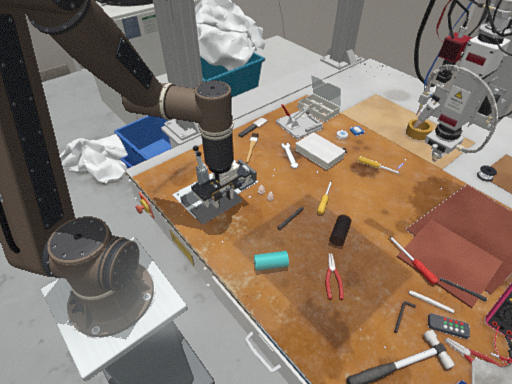

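carry_out(
  targets=[
    [[0, 0, 0, -0.12, 0, 0, 0], [0, 0, 0, -0.12, 0, 0, 0], [0, 0, 0, -0.12, 0, 0, 0], [0, 0, 0, -0.12, 0, 0, 0], [0, 0, 0, -0.12, 0, 0, 0], [0, 0, 0, -0.12, 0, 0, 0], [0, 0, 0, -0.12, 0, 0, 0], [0, 0, 0, -0.12, 0, 0, 0], [0, 0, 0, 0, 0, 0, 0], [0, 0, 0, 0, 0, 0, 0]],
  ],
)

```text
t: 13.85
eef_pos: [0.4534, 0.1035, 0.1986]
ee_rot: [3.142, -0.0, -1.559]
force: [-0.6, 0.2, -0.5]
width: 0.0438
```

```bash
python3 - <<'E'
from h import *
s=arm.get_state();print(s['eef_pos'],s['force'])
for n in ['scene','top']:
    snap(n,n[0]+'4'); a=cv2.imread(f'pics/{n[0]}4.png')[140:260,140:300];cv2.imwrite(f'pics/{n[0]}4z.png',cv2.resize(a,(800,600),interpolation=cv2.INTER_CUBIC))
    for o in arm.landmark_of(n,'stub')[:4]: print(n,o['point'],o['conf'],w(n[0]+'4',*o['point']))
E
```

```text
[0.45339554 0.10353339 0.19856202] [-0.56368712  0.15665978 -0.5176912 ]
scene [259.2, 271.5] 0.76 [ 0.41219898 -0.22416276  0.04760444]
scene [229.8, 340.3] 0.58 [ 0.65503775 -0.28282033  0.04769803]
scene [188.6, 210.9] 0.38 [0.41182661 0.07831293 0.11314658]
top [235.9, 335.5] 0.7 [ 0.41945092 -0.21491558  0.04902422]
top [150.2, 356.3] 0.58 [ 0.66584179 -0.27289668  0.04807893]
top [176.9, 208.4] 0.52 [0.57861206 0.1464966  0.08204954]
```

View pics/s4z.png

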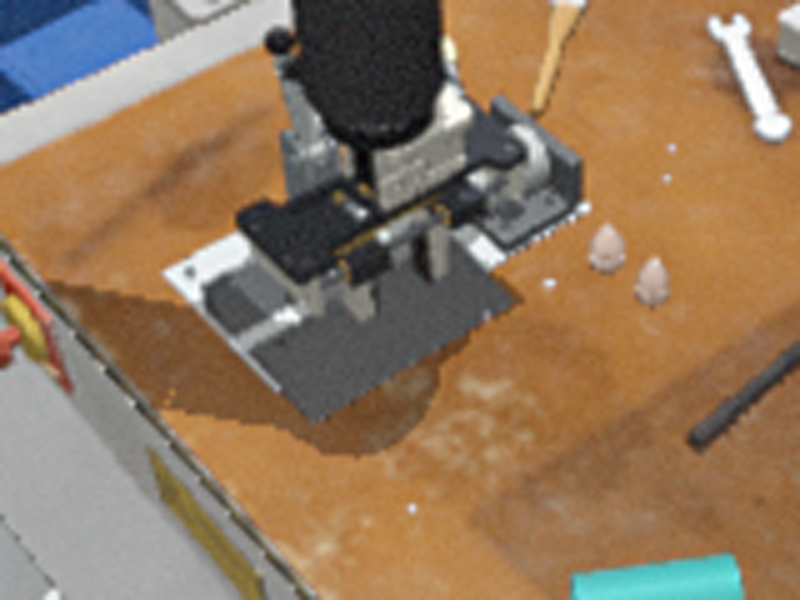

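View pics/t4z.png

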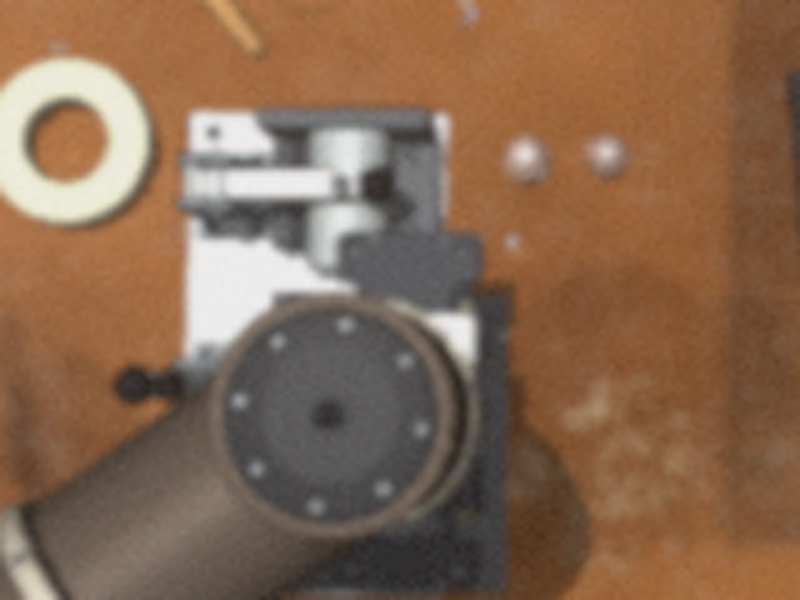

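No contact force is left, so the stub has probably dropped in. I'll raise, move back behind its near end with the jaws shut, and look.

carry_out(
  targets=[
    [[0, 0, 0, 0.2, 0, -1, 0], [0, 0, 0, 0, 0, -1, 0], [0, 0, 0, 0, 0, -1, -1], [0, 0, 0, 0, 0, -1, -1], [0, 0, 0, -0.48, 0.775, 0, -1], [0, 0, 0, -0.48, 0.775, 0, -1], [0, 0, 0, -0.48, 0.775, 0, -1], [0, 0, 0, -0.48, 0.775, 0, -1], [0, 0, 0, 0, 0, 0, -1], [0, 0, 0, 0, 0, 0, -1]],
  ],
)

```text
t: 15.3
eef_pos: [0.3756, 0.1457, 0.2987]
ee_rot: [-3.141, 0.0, -1.558]
force: [-0.4, -0.2, -0.9]
width: 0.0003
```

```bash
python3 - <<'E'
from h import *
s=arm.get_state();print(s['eef_pos'],s['force'],s['width'],s['q'])
for n in ['scene','top','wrist']:
    snap(n,n[0]+'5'); a=cv2.imread(f'pics/{n[0]}5.png')[140:260,140:300];cv2.imwrite(f'pics/{n[0]}5z.png',cv2.resize(a,(800,600),interpolation=cv2.INTER_CUBIC))
for f in 'st':
    P,v=cloud(f+'5')
    m=v&(P[...,0]>.38)&(P[...,0]<.53)&(P[...,1]>.115)&(P[...,1]<0.185)&(P[...,2]>.04)&(P[...,2]<.058)
    p=P[m]; 
    if len(p): print(f,len(p),p.mean(0),np.percentile(p,[1,99],axis=0))
E
```

```text
[0.37560124 0.1456977  0.29871452] [-0.42209084 -0.1582587  -0.90516922] 0.00032921109061229603 [ 8.66276103e-01  3.69271885e-03 -7.05070231e-01  1.00195873e-04
 -8.61577188e-01 -8.53893161e-01]
s 250 [0.44915488 0.13959662 0.0497605 ] [[0.40138372 0.123571   0.04022928]
 [0.49969846 0.16486849 0.05703218]]
t 162 [0.47741095 0.14493794 0.04918589] [[0.40906668 0.12614396 0.04036977]
 [0.50143944 0.1705737  0.05725867]]
```

View pics/s5z.png

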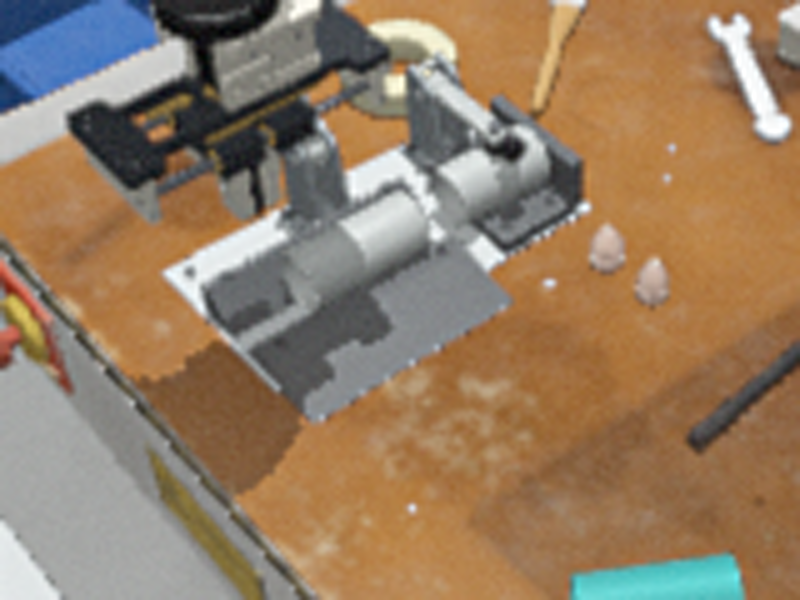

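View pics/t5z.png

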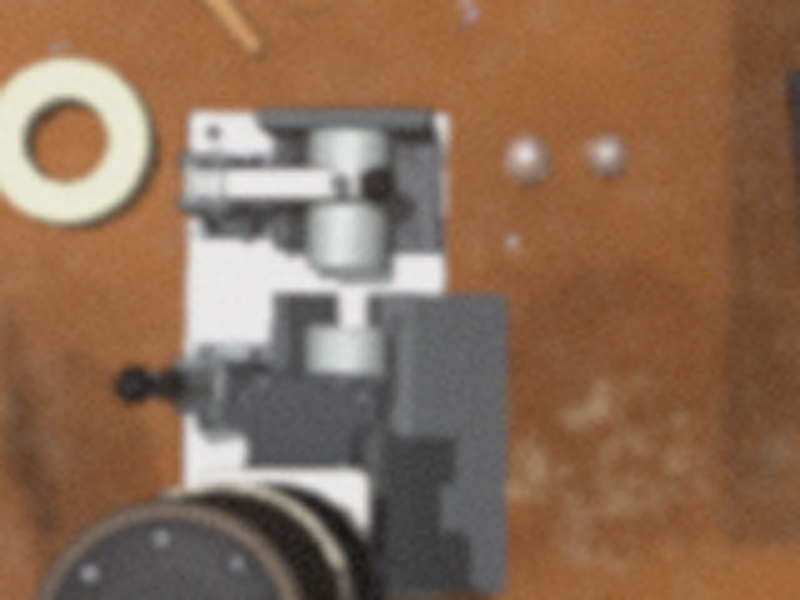

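View pics/w5.png

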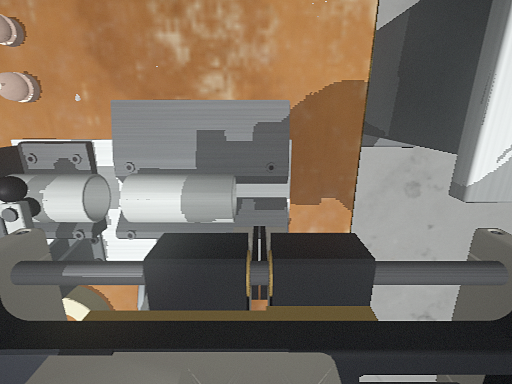

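The stub lies in the V, with a gap of about 30 mm to the short stub. Wrist view: near end at col ~235, far end at col ~120. I'll measure both ends and step a little back while lowering.

```bash
python3 - <<'E'
from h import *
P,v=cloud('w5')
for zl in [(.045,.058)]:
  m=v&(P[...,0]>.35)&(P[...,0]<.6)&(P[...,1]>.13)&(P[...,1]<0.165)&(P[...,2]>zl[0])&(P[...,2]<zl[1])
  x=np.sort(P[m][:,0]); g=np.where(np.diff(x)>.006)[0]
  print(len(x),x[0],[(x[i].round(4),x[i+1].round(4)) for i in g],x[-1])
m=v&(P[...,0]>.41)&(P[...,0]<.49)&(P[...,1]>.1)&(P[...,1]<0.2)&(P[...,2]>.035)&(P[...,2]<.058)
p=P[m];
for a in np.arange(.41,.49,.02):
    q=p[(p[:,0]>a)&(p[:,0]<a+.02)]; print(a.round(2),q[:,1].min(),q[:,1].max(),q[:,2].max(), q[q[:,2]>q[:,2].max()-.001][:,1].mean())
E
```

```text
5797 0.40065885699483095 [(np.float64(0.5011), np.float64(0.5337))] 0.5869569108774488
0.41 0.12331423443223716 0.16915024385357752 0.0545290860407657 0.14664029458714548
0.43 0.12343090180933264 0.16936903406936915 0.0545429080510525 0.14728720621972366
0.45 0.1238397672913753 0.16965944068644065 0.054114479897089285 0.1472382448422139
0.47 0.12396100226316883 0.17008499770290844 0.05450761889185962 0.14726634546525694Traceback (most recent call last):
  File "<stdin>", line 10, in <module>
    return umr_minimum(a, axis, None, out, keepdims, initial, where)
ValueError: zero-size array to reduction operation minimum which has no identity
```

carry_out(
  targets=[
    [[0, 0, 0, 0, 0.2, 0.6, -1], [0, 0, 0, 0, 0, 0.6, -1], [0, 0, 0, 0, 0, 0.6, -1], [0, 0, 0, 0, 0, 0.5, -1], [0, 0, 0, 0, 0, 0, -1]],
  ],
)

```text
t: 16.08
eef_pos: [0.3705, 0.1451, 0.2403]
ee_rot: [3.14, -0.002, -1.56]
force: [1.6, -0.1, -0.2]
width: 0.0007
```

carry_out(
  targets=[
    [[0, 0, 0, 0, 0, 0.46, -1], [0, 0, 0, 0, 0, 0.46, -1], [0, 0, 0, 0, 0, 0.46, -1], [0, 0, 0, 0, 0, 0, -1], [0, 0, 0, 0, 0, 0, -1]],
  ],
)

```text
t: 16.7
eef_pos: [0.3705, 0.1457, 0.2066]
ee_rot: [3.141, -0.0, -1.559]
force: [0.3, 0.8, -0.2]
width: 0.0006
```

```bash
python3 - <<'E'
from h import *
s=arm.get_state();print(s['eef_pos'],s['ee_rot'],s['force'],s['q'])
for n in ['wrist','scene']: snap(n,n[0]+'6')
a=cv2.imread(f'pics/s6.png')[140:260,140:300];cv2.imwrite(f'pics/s6z.png',cv2.resize(a,(800,600),interpolation=cv2.INTER_CUBIC))
E
```

```text
[0.37051959 0.1456683  0.20656136] [ 3.14149589e+00 -2.79576193e-04 -1.55874324e+00] [ 0.29716243  0.78299635 -0.19780782] [ 8.77304675e-01  1.55427919e-01 -8.30983127e-01  1.95010432e-04
 -5.84660864e-01 -8.65414235e-01]
```

View pics/w6.png

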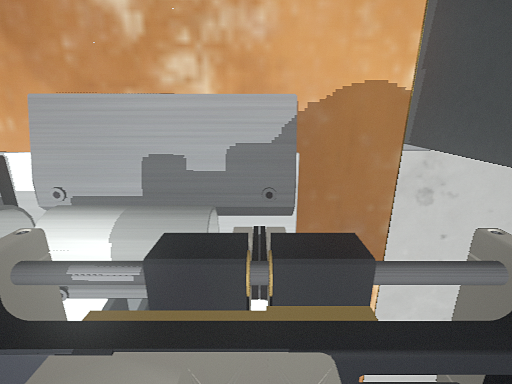

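View pics/s6z.png

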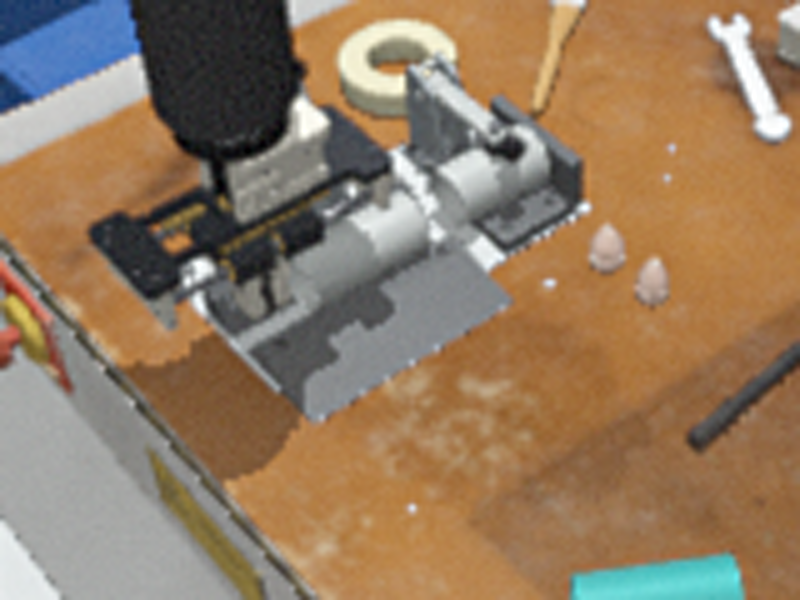

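carry_out(
  targets=[
    [[0, 0, 0, 0, -0.14, 0, -1], [0, 0, 0, 0, -0.14, 0, -1], [0, 0, 0, 0, -0.14, 0, -1], [0, 0, 0, 0, -0.14, 0, -1], [0, 0, 0, 0, -0.14, 0, -1], [0, 0, 0, 0, -0.14, 0, -1], [0, 0, 0, 0, -0.14, 0, -1], [0, 0, 0, 0, -0.14, 0, -1]],
  ],
)

```text
t: 17.8
eef_pos: [0.3986, 0.1458, 0.2065]
ee_rot: [3.141, -0.0, -1.559]
force: [-3.3, -1.6, 0.3]
width: 0.0004
```

```bash
cat > gap.py <<'E'
from h import *
import sys
s=arm.get_state();print(s['eef_pos'],s['force'])
for n in sys.argv[2:]:
    f=n[0]+sys.argv[1]; snap(n,f); P,v=cloud(f)
    m=v&(P[...,0]>.35)&(P[...,0]<.6)&(P[...,1]>.13)&(P[...,1]<0.165)&(P[...,2]>.045)&(P[...,2]<.058)
    x=np.sort(P[m][:,0]); g=np.where(np.diff(x)>.003)[0]
    print(n,len(x),x[0],[(x[i].round(4),x[i+1].round(4)) for i in g],x[-1])
    a=cv2.imread(f'pics/{f}.png')
    if n!='wrist': a=a[150:240,160:280]
    cv2.imwrite(f'pics/{f}z.png',cv2.resize(a,(800,600),interpolation=cv2.INTER_CUBIC))
E
python3 gap.py 7 scene top
```

```text
[0.39864117 0.14584178 0.20649755] [-3.29446045 -1.55327157  0.27832902]
scene 251 0.38204825251594615 [(np.float64(0.3859), np.float64(0.3893)), (np.float64(0.396), np.float64(0.3991)), (np.float64(0.3997), np.float64(0.4032)), (np.float64(0.5146), np.float64(0.5338)), (np.float64(0.5838), np.float64(0.5877)), (np.float64(0.5877), np.float64(0.591)), (np.float64(0.591), np.float64(0.6))] 0.5999738131774127
top 249 0.5007788005673631 [(np.float64(0.5158), np.float64(0.5352)), (np.float64(0.5731), np.float64(0.5899))] 0.5993445612374955
```

View pics/s7z.png

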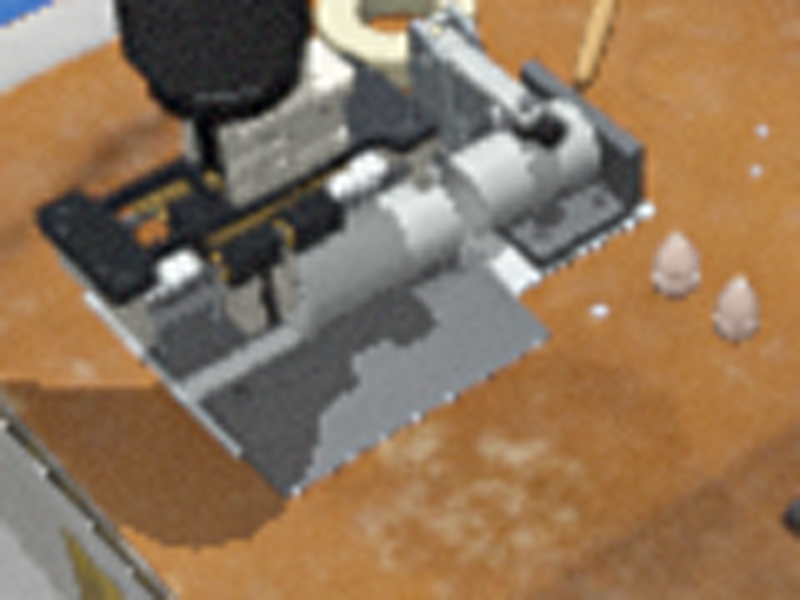

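carry_out(
  targets=[
    [[0, 0, 0, 0, -0.12, 0, -1], [0, 0, 0, 0, -0.12, 0, -1], [0, 0, 0, 0, -0.12, 0, -1], [0, 0, 0, 0, -0.12, 0, -1], [0, 0, 0, 0, -0.12, 0, -1], [0, 0, 0, 0, 0, 0, -1]],
  ],
)

```text
t: 18.65
eef_pos: [0.4138, 0.1462, 0.2066]
ee_rot: [-3.141, 0.0, -1.559]
force: [0.0, -0.6, 0.0]
width: 0.0005
```

```bash
python3 gap.py 8 scene top
```

```text
[0.41380049 0.14620064 0.2065899 ] [ 0.0312237  -0.55157408  0.03625495]
scene 252 0.3966617507049288 [(np.float64(0.4167), np.float64(0.4198)), (np.float64(0.4289), np.float64(0.4321)), (np.float64(0.4786), np.float64(0.4817)), (np.float64(0.5825), np.float64(0.5873)), (np.float64(0.5873), np.float64(0.5979))] 0.5978517888947443
top 250 0.5150862773791594 [(np.float64(0.5753), np.float64(0.5901))] 0.5991868401787548
```

View pics/t8z.png

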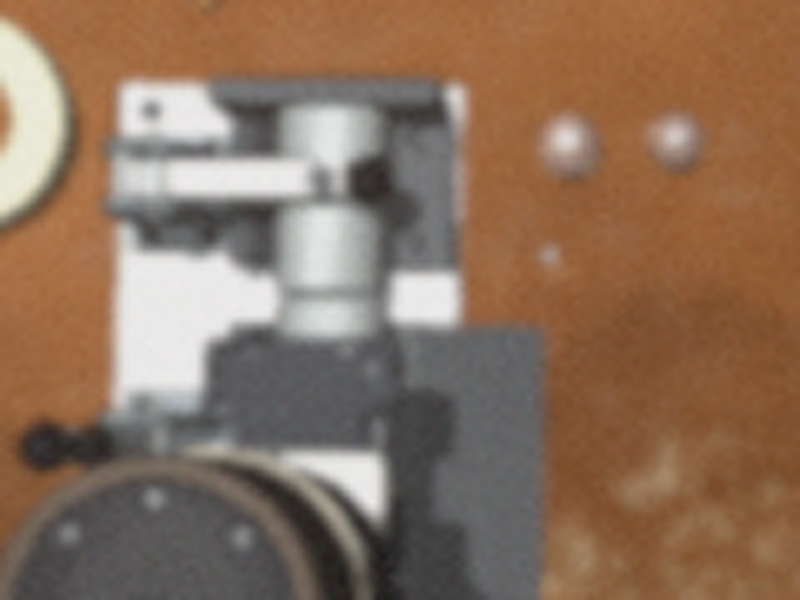

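carry_out(
  targets=[
    [[0, 0, 0, 0, -0.04, 0, -1], [0, 0, 0, 0, -0.04, 0, -1], [0, 0, 0, 0, -0.04, 0, -1]],
  ],
)

```text
t: 19.12
eef_pos: [0.4163, 0.146, 0.2065]
ee_rot: [3.141, -0.0, -1.559]
force: [-3.1, -0.4, 2.0]
width: 0.0006
```

carry_out(
  targets=[
    [[0, 0, 0, 0, -0.03, 0, -1]],
  ],
)

```text
t: 19.25
eef_pos: [0.4171, 0.146, 0.2066]
ee_rot: [3.141, -0.0, -1.559]
force: [-3.5, 0.6, 2.9]
width: 0.0002
```

```bash
python3 gap.py 9 scene top
```

```text
[0.41709507 0.14604262 0.20655146] [-3.45084322  0.60522585  2.93099122]
scene 246 0.3999084025788936 [(np.float64(0.4031), np.float64(0.4066)), (np.float64(0.4069), np.float64(0.4108)), (np.float64(0.4301), np.float64(0.4331)), (np.float64(0.4339), np.float64(0.4382)), (np.float64(0.4682), np.float64(0.4712)), (np.float64(0.5818), np.float64(0.5851))] 0.5873413253780736
top 242 0.5206248997365565 [(np.float64(0.5754), np.float64(0.5896))] 0.599284371403173
```

View pics/t9z.png

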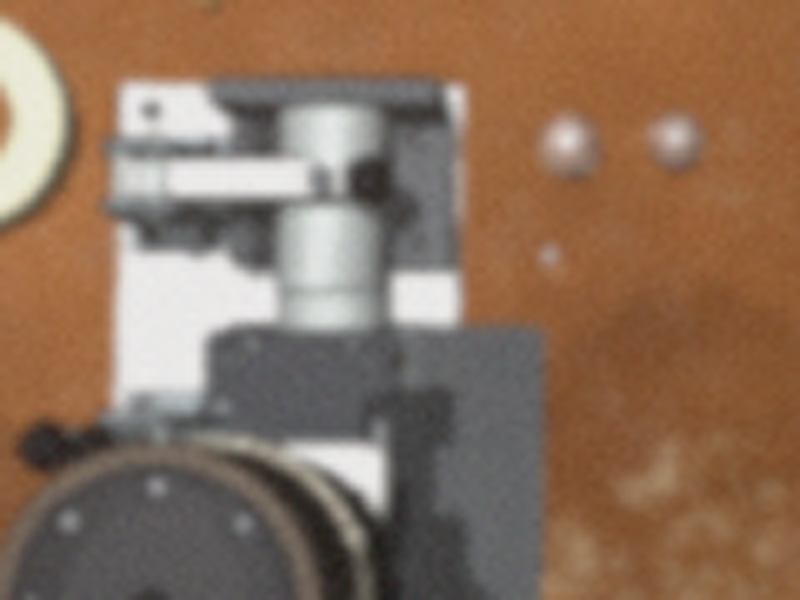

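carry_out(
  targets=[
    [[0, 0, 0, 0, -0.025, 0, -1], [0, 0, 0, 0, 0, 0, -1]],
  ],
)

```text
t: 19.6
eef_pos: [0.4174, 0.146, 0.2064]
ee_rot: [3.141, -0.0, -1.559]
force: [-6.9, 1.2, 4.6]
width: 0.0005
```

carry_out(
  targets=[
    [[0, 0, 0, 0, -0.025, 0, -1], [0, 0, 0, 0, 0, 0, -1]],
  ],
)

```text
t: 19.85
eef_pos: [0.4176, 0.1459, 0.2064]
ee_rot: [3.14, -0.001, -1.559]
force: [-10.0, 2.9, 6.5]
width: 0.0004
```

carry_out(
  targets=[
    [[0, 0, 0, 0, -0.025, 0, -1], [0, 0, 0, 0, 0, 0, -1]],
  ],
)

```text
t: 20.1
eef_pos: [0.4178, 0.1458, 0.2063]
ee_rot: [3.139, -0.001, -1.56]
force: [-13.8, 4.3, 9.0]
width: 0.0003
```

Force builds while the position stops moving at 0.4178, which matches the expected butted position. I'll back off, raise and look.

carry_out(
  targets=[
    [[0, 0, 0, 0, 0.1, 0, -1], [0, 0, 0, 0, 0.3, 0, -1], [0, 0, 0, 0, 0.6, 0, -1], [0, 0, 0, 0, 0, -1, -1], [0, 0, 0, 0, 0, -1, -1], [0, 0, 0, 0, 0, -1, -1], [0, 0, 0, 0, 0, -1, -1], [0, 0, 0, 0, 0, -1, -1], [0, 0, 0, 0, 0, 0, -1]],
  ],
)

```text
t: 21.22
eef_pos: [0.3938, 0.1461, 0.3332]
ee_rot: [-3.138, 0.003, -1.559]
force: [-0.0, 0.4, -0.1]
width: 0.0004
```

```bash
python3 gap.py 10 scene top wrist
```

```text
[0.39381092 0.14611747 0.33320393] [-0.02986524  0.39132392 -0.12715112]
scene 259 0.4345560894697375 [(np.float64(0.5843), np.float64(0.5879)), (np.float64(0.5879), np.float64(0.5967))] 0.5967113873043948
top 355 0.4357367981649663 [(np.float64(0.4671), np.float64(0.4978)), (np.float64(0.5754), np.float64(0.5897))] 0.5990454646424421
wrist 4489 0.43418336275505925 [(np.float64(0.5841), np.float64(0.6))] 0.5999994971800671
```

View pics/w10z.png

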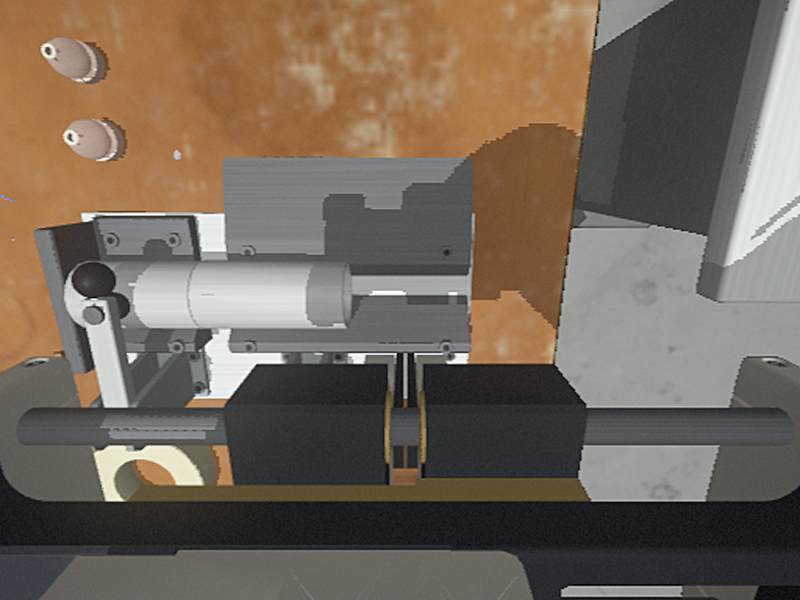

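View pics/s10z.png

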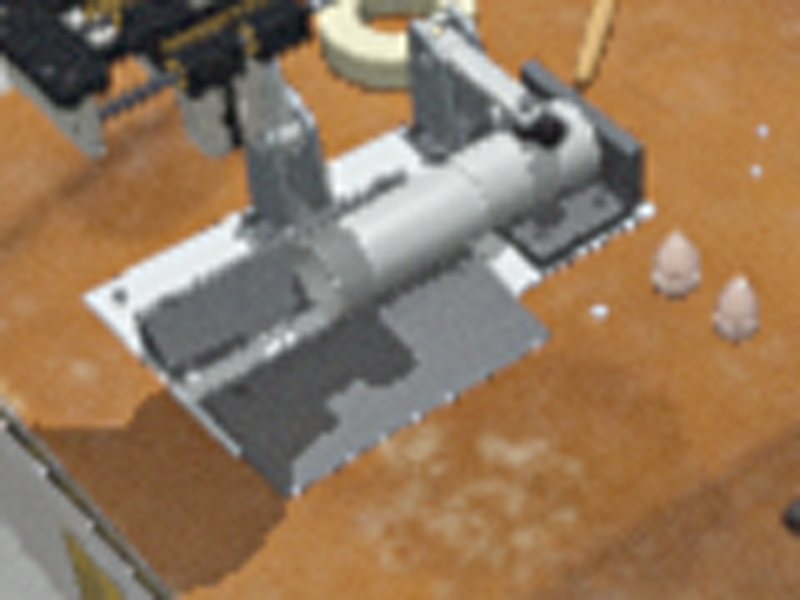

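The stubs butt: only a hairline remains (wrist view col ~190) and the near end at x=0.434 is consistent. Now I'll go over and behind the knob with the jaws shut.

carry_out(
  targets=[
    [[0, 0, 0, 0, 0, -1, -1], [0, 0, 0, 0, 0, -1, -1], [0, 0, 0, -0.955, -0.49, 0, -1], [0, 0, 0, -0.955, -0.49, 0, -1], [0, 0, 0, -0.955, -0.49, 0, -1], [0, 0, 0, -0.955, -0.49, 0, -1], [0, 0, 0, -0.955, -0.49, 0, -1], [0, 0, 0, -0.955, -0.49, 0, -1], [0, 0, 0, 0, 0, 0, -1], [0, 0, 0, 0, 0, 0.83, -1], [0, 0, 0, 0, 0, 0.83, -1], [0, 0, 0, 0, 0, 0.84, -1], [0, 0, 0, 0, 0, 0, -1], [0, 0, 0, 0, 0, 0, -1]],
  ],
)

```text
t: 23.12
eef_pos: [0.4659, 0.2899, 0.3195]
ee_rot: [-3.141, -0.0, -1.559]
force: [0.8, 0.1, -0.0]
width: 0.0003
```

```bash
python3 gap.py 11 scene top wrist
```

```text
[0.46587635 0.28990756 0.31950672] [ 0.81672229  0.10242924 -0.00502385]
scene 257 0.43447572490382913 [(np.float64(0.5791), np.float64(0.5826)), (np.float64(0.583), np.float64(0.589)), (np.float64(0.589), np.float64(0.5977))] 0.599184161620098
top 573 0.4353165726113092 [(np.float64(0.5752), np.float64(0.5899))] 0.5989592344197631
wrist 8115 0.4345640876816483 [(np.float64(0.5843), np.float64(0.5985))] 0.5999974873237164
```

View pics/s11z.png

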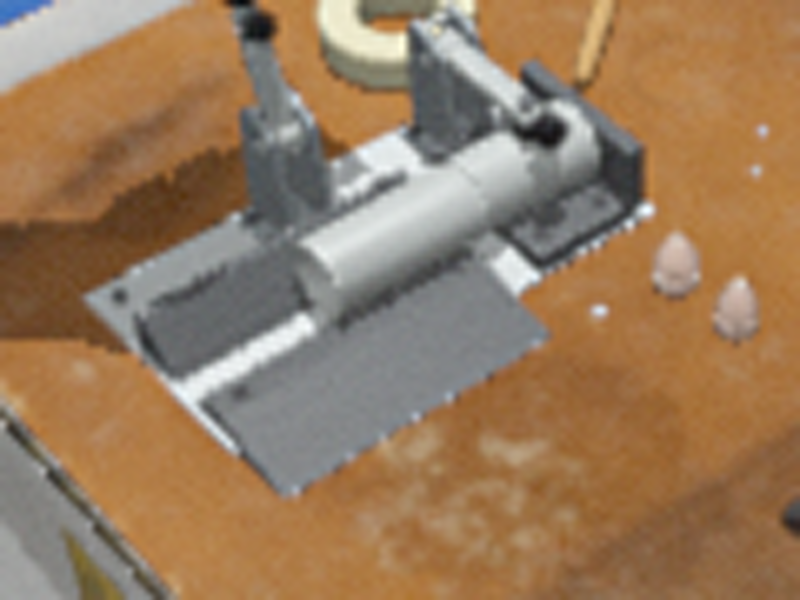

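View pics/w11z.png

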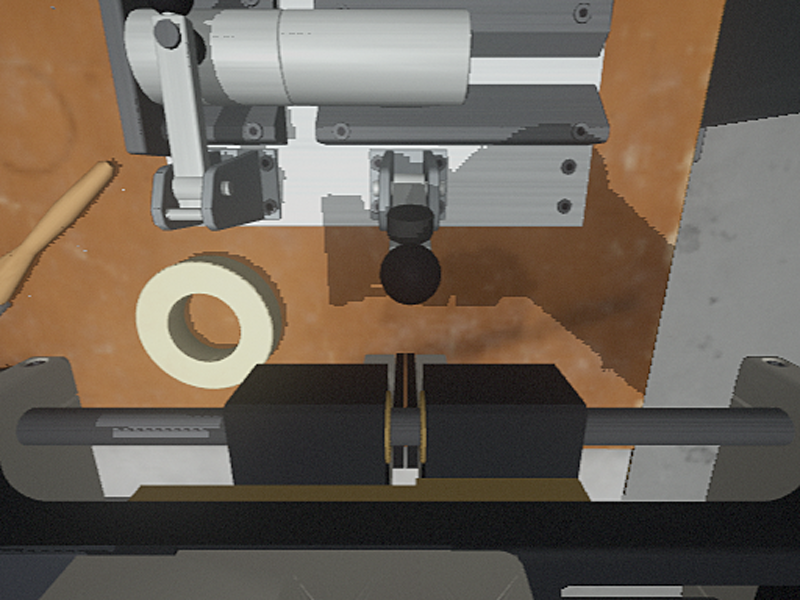

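The closed fingertips are right behind the knob in y, and the knob is in line at col ~410. Pushing it over slowly.

carry_out(
  targets=[
    [[0, 0, 0, 0.2, 0, 0, -1], [0, 0, 0, 0.2, 0, 0, -1], [0, 0, 0, 0.2, 0, 0, -1], [0, 0, 0, 0.2, 0, 0, -1], [0, 0, 0, 0.2, 0, 0, -1], [0, 0, 0, 0.2, 0, 0, -1], [0, 0, 0, 0.2, 0, 0, -1], [0, 0, 0, 0.2, 0, 0, -1], [0, 0, 0, 0.2, 0, 0, -1], [0, 0, 0, 0.2, 0, 0, -1], [0, 0, 0, 0.2, 0, 0, -1], [0, 0, 0, 0.2, 0, 0, -1], [0, 0, 0, 0.2, 0, 0, -1], [0, 0, 0, 0.2, 0, 0, -1], [0, 0, 0, 0.2, 0, 0, -1]],
  ],
)

```text
t: 25.15
eef_pos: [0.4667, 0.2146, 0.319]
ee_rot: [3.142, -0.0, -1.559]
force: [0.0, 0.7, 0.1]
width: 0.0004
```

carry_out(
  targets=[
    [[0, 0, 0, 0.2, 0, 0, -1], [0, 0, 0, 0.2, 0, 0, -1], [0, 0, 0, 0.2, 0, 0, -1], [0, 0, 0, 0.2, 0, 0, -1], [0, 0, 0, 0, 0, 0, -1], [0, 0, 0, -0.5, 0, 0, -1], [0, 0, 0, -0.5, 0, 0, -1], [0, 0, 0, -0.5, 0, -0.5, -1], [0, 0, 0, -0.5, 0, -0.5, -1], [0, 0, 0, -0.5, 0, -0.5, -1], [0, 0, 0, -0.5, 0, -0.5, -1], [0, 0, 0, 0, 0, 0, -1], [0, 0, 0, 0, 0, 0, -1], [0, 0, 0, 0, 0, 0, -1], [0, 0, 0, 0, 0, 0, -1], [0, 0, 0, 0, 0, 0, -1], [0, 0, 0, 0, 0, 0, -1], [0, 0, 0, 0, 0, 0, -1], [0, 0, 0, 0, 0, 0, -1], [0, 0, 0, 0, 0, 0, -1]],
  ],
)

```text
t: 27.65
eef_pos: [0.4661, 0.27, 0.3691]
ee_rot: [-3.142, 0.0, -1.559]
force: [0.2, 0.1, -0.6]
width: 0.0006
```

carry_out(
  targets=[
    [[0, 0, 0, 0, 0, 0, -1], [0, 0, 0, 0, 0, 0, -1], [0, 0, 0, 0, 0, 0, -1], [0, 0, 0, 0, 0, 0, -1], [0, 0, 0, 0, 0, 0, -1], [0, 0, 0, 0, 0, 0, -1], [0, 0, 0, 0, 0, 0, -1], [0, 0, 0, 0, 0, 0, -1], [0, 0, 0, 0, 0, 0, -1], [0, 0, 0, 0, 0, 0, -1], [0, 0, 0, 0, 0, 0, -1], [0, 0, 0, 0, 0, 0, -1]],
  ],
)

```text
t: 29.15
eef_pos: [0.4661, 0.2699, 0.3691]
ee_rot: [3.142, -0.0, -1.559]
force: [-0.6, -0.0, -1.1]
width: 0.0008
```

```bash
python3 gap.py 12 scene top wrist
python3 - <<'E'
from h import *
for f in ['t12','w12','s12']:
    P,v=cloud(f)
    for x0 in (.467,.581):
        m=v&(abs(P[...,0]-x0)<.007)&(P[...,2]>.055)&(P[...,1]>.1)&(P[...,1]<.25)&(P[...,2]<.15)
        p=P[m]
        for y in (.15,.17,.19): 
            q=p[abs(p[:,1]-y)<.008]; print(f,x0,y,len(q),np.median(q[:,2]) if len(q) else None)
E
```

```text
[0.46606934 0.26993072 0.36905038] [-0.63768655 -0.03430847 -1.08003335]
scene 221 0.4343531307042398 [(np.float64(0.4674), np.float64(0.4729)), (np.float64(0.4729), np.float64(0.4808)), (np.float64(0.4808), np.float64(0.4838)), (np.float64(0.5818), np.float64(0.5892)), (np.float64(0.5892), np.float64(0.5959))] 0.5959137701012188
top 508 0.43536834235870087 [(np.float64(0.4584), np.float64(0.4754)), (np.float64(0.5754), np.float64(0.5896))] 0.5990385080284251
wrist 4549 0.43465579778630276 [(np.float64(0.4608), np.float64(0.4719)), (np.float64(0.5823), np.float64(0.593))] 0.5999756233272984
t12 0.467 0.15 30 0.07784128510271848
t12 0.467 0.17 30 0.07552162341025048
t12 0.467 0.19 29 0.07507118868048401
t12 0.581 0.15 30 0.07704957514826827
t12 0.581 0.17 30 0.07616238790037277
t12 0.581 0.19 30 0.07639615600287952
w12 0.467 0.15 288 0.07454471256859321
w12 0.467 0.17 252 0.07344607214033902
w12 0.467 0.19 238 0.07368783980898116
w12 0.581 0.15 284 0.07446797778438391
w12 0.581 0.17 250 0.0732512674893872
w12 0.581 0.19 234 0.07350616240959956
s12 0.467 0.15 13 0.07543996330305214
s12 0.467 0.17 12 0.07485584131869893
s12 0.467 0.19 13 0.07454722716968787
s12 0.581 0.15 16 0.07397451260956295
s12 0.581 0.17 8 0.07455579418544056
s12 0.581 0.19 11 0.0746064713762089
```

View pics/s12z.png

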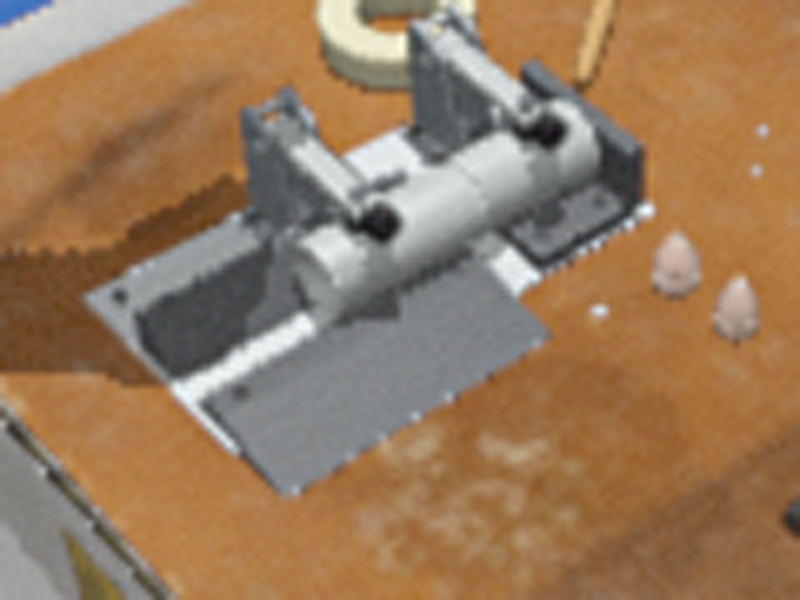

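View pics/w12z.png

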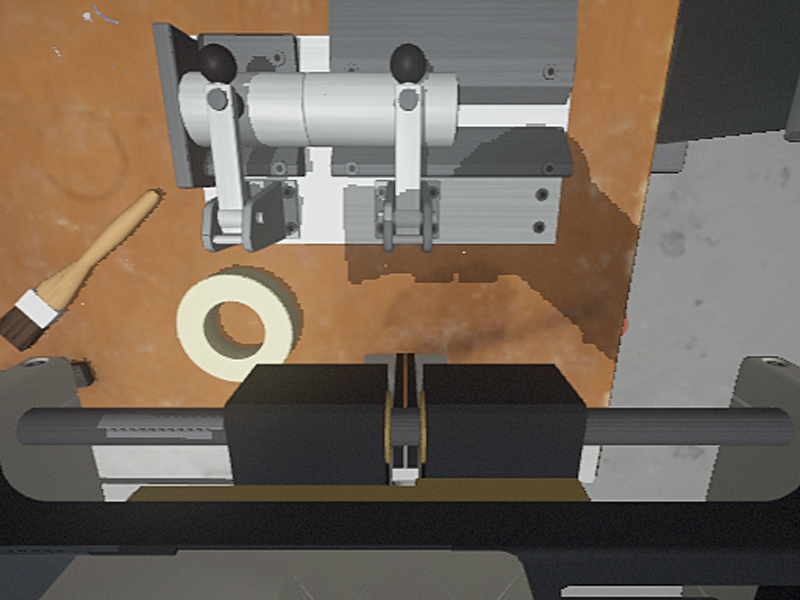

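The hold-down arm lies level on the stub, at the same height profile as the closed one. The stubs are butted and the robot is clear.

```bash
python3 -c "
from station import arm
print(arm.job_done())"
```

```text
the job is handed in; nothing more can be done
None
```

The stub is in the V, butted against the short stub, with the hold-down arm resting on it. I handed the job in at about 29 s of the 58 s allowed; no verdict is reported back.

- **Rolling in:** I pushed the grey stub with two half-closed fingertips across the bench and up the ramp until it dropped into the V.
- **Butting:** I pushed it about 33 mm along the V with the closed fingertips. The wrist force at contact reached 14 N along the V, with 4 N sideways and 9 N upward. I did not find the cause of the sideways and upward parts; even combined (about 17 N) they stay well under the 35 N limit.
- **Hold-down:** I pushed the knob past upright from behind and let the arm sink onto the stub.

**Last checks**
- **Gap:** all three cameras show no gap between the stubs. The wrist camera puts the near end at x = 0.4347 m and the short stub's free end at about 0.534 m, which fits the 100 mm length.
- **Hold-down arm:** its top height matches the closed hold-down to within about 1.5 mm in all three cameras.
- **Robot:** the fingers were well clear of everything, and the force reading was about 1 N, which is noise level.
- **Loose things:** the nozzles and tape show no movement in the final pictures. The pliers and marker were outside the crops I viewed last, but the arm never went near them.

**Camera agreement:** the cameras disagreed by 1 to 3 mm in absolute position. I therefore judged the butting by force and by the end-to-end measurements.

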